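# Put a plaster mould into the drying cabinet

## Task

Put the plaster mould away to dry: by the handle of its board, line the board up with the cabinet's guide rails and push it nose first through the hanging flap until the board is home against the end stop, with the fan switch pressed in and the flap fallen shut behind the mould; then let go and move clear. Push gently: do not jam the board in the rails or ram the stop, do not let the mould shift on the board, and leave everything else on the bench where it is.

Things in the scene. Friction and masses are not known exactly. Their poses are not given: they have to be found in the camera images.
- board: plywood drying board, 290 long (x) x 140 wide (y) x 12 thick, 0.32 kg, flat on the bench; origin at the centre of its underside, +x towards the nose, which enters the cabinet first. Sliding it with the mould takes about 4 to 6 N. The handle, a dark wooden block 34 (x) x 16 (y), rises 45 above the board (top 57 above the bench) at x = -125, y = 0; it stays outside the cabinet
- handle (a point): point in the board's handle to pinch across its 16 mm thickness (y): 125 mm behind the board's centre, 45 mm above its underside; axes as the board's. With the board home it is 80 to 105 mm in front of the cabinet's mouth
- nose (a point): middle of the board's front edge: board x = +145, y = 0, 6 mm above its underside; axes as the board's
- mould_seat (a point): the mould's place on the board's top: board x = +92.5, y = 0, 12 mm above the board's underside; axes as the board's
- mould: white plaster block with a nose-shaped hollow in its top, 95 (x) x 105 (y) x 48 high, about 0.5 kg (varies by a fifth), standing loose on the front part of the board; origin at the centre of its underside
- cabinet: bench drying cabinet, grey sheet metal, clear roof and side windows, 212 wide, 273 deep, 150 high, fan housing on the rear of the roof to 210 high; fixed. Origin at bench level in the middle of the mouth, +x straight in, z up; front face at x = -8. Mouth 164 wide, 90 high. No floor step: the board slides on the bench right in, to an end stop whose distance is not measured
- rails (a point): middle of the entry of the two guide rails at bench level, 100 mm in front of the mouth (cabinet x = -100); axes as the cabinet's. Rails 14 high, 144 between inner faces (2 mm play each side of the board), straight in from here to cabinet x = +170; in front of here flared lead-ins, opening to about 190 between their tips 45 mm out
- stop_slot (a point): middle of the slot at bench level inside along which the end stop is clamped, cabinet x = +177.5; axes as the cabinet's. The stop, a rigid plate 110 wide and 28 high across the lane, is set by hand: its face is anywhere within 12.5 mm either way of this point along x, so it must be felt. It does not give way
- flap (a joint): swing of the aluminium flap in the mouth, rad: 0 = hanging shut, grows inwards, to 1.5; never outwards. Hinge line at cabinet x = 0, 90 mm above the bench; flap 150 wide, lower edge 24 mm above the bench: clears the board, not the mould (top 60 above the bench). Free hinge, 0.16 kg (varies by a quarter); falls shut by its weight once the mould's rear face is about 60 mm inside
- fan_switch (a joint): travel in m of the switch's round plunger, 9 mm across, that sticks out 8 mm from the middle of the end stop's face towards the mouth at the board's height: 0 = out, grows as the nose presses it in, 0.0075 = fully in (nose within 0.5 mm of the stop's face). Light spring, 1 to 2 N; the board's friction holds it in when let go
- jar: glass jar with lid, 60 across, about 70 high; origin at the centre of its underside; bystander
- tin: paint tin, 68 across, 80 high; origin at the centre of its underside; bystander
- spare_mould: other half of a plaster mould with a raised nose, 95 x 105 x 36 plus 26 for the nose; origin at the centre of its underside; bystander
- spatula: spatula lying on the bench, 190 long along its x; bystander
- squeeze_bottle: red paint bottle, 56 across, 160 high; origin at the centre of its underside; bystander
- half_mask: white half mask lying face up, about 125 x 150, 85 high; origin underneath; bystander
Mind the look-alikes: they are no part of the job. Leave any turquoise look-alike of the mould alone.

How it is judged:
On the way, in this order (a step that is already met when the one before it is completed fails the run):
1. the board's nose is between the guide rails and the flap is still shut (x of nose in the frame of cabinet above -0.09 m and angle between the x axis of board and the x axis of cabinet, either way round below 0.06 rad and value of joint flap below 0.1 rad), for 0.05 s.
2. the mould has swung the flap open (value of joint flap above 0.5 rad and x of mould_seat in the frame of cabinet above -0.05 m), for 0.05 s.
At the end, for the whole second after the job is handed in: The board is home: the fan switch is pressed in by at least 4 mm of its 7.5 mm, the flap hangs shut (within 0.08 rad) with the mould inside behind it, the mould stands upright within 12 mm of its place on the board, board and mould lie flat and at rest (value of joint fan_switch above 0.004 m and value of joint flap below 0.08 rad and x of mould in the frame of cabinet above 0.09 m and horizontal distance between mould and mould_seat below 0.012 m and angle between each of mould, board's own z axis and vertical below 0.05 rad and linear speed of each of board, mould below 0.01 m/s); the robot touches nothing.
It fails at once if the board is forced against the cabinet (rails, jambs or end stop) with more than 25 N (contact force between board and cabinet above 25 N).
It fails at once if one of the bystanders (jar, tin, spare mould, spatula, squeeze bottle, half mask) is moved by more than 20 mm (distance of any of jar, tin, spare_mould, spatula, squeeze_bottle, half_mask from where it was at the start of the episode above 0.02 m).
It also fails if it takes over 58 s, if anything falls off the work surface, if the arm or the gripper's body presses on something with over 40 N, if the wrist force passes 120 N, or if a joint passes its speed limit or range.

## Robot

A 6-joint arm with a two-finger parallel gripper is mounted at the origin on the work surface. World frame = base frame: x ahead of the robot, y to its left, z up, the work surface at z = 0. Lengths are in m, angles in rad, forces in N, time in s.
With the tool pointing down it reaches from about 0.3 to 1 m from the base axis. Payload 5.1 kg.
Tool frame: the origin (TCP) lies on the front face of the gripper's body, between the roots of the fingers; the fingertips stand 78 mm ahead of it and the grasp point (between the pads) lies 59 mm ahead of it; z points along the fingers, y is the line along which they close (so a half turn about z gives the same grasp; the last joint's range is limited). The gripper opens to 95 mm and grips with 3 to 60 N. Pads are 20 mm wide; open, the fingers measure 119 mm over their backs; the gripper's body (75 mm by 180 mm) begins 59 mm behind the grasp point.
Start: joints at [1.096, 0.124, 1.65, -0, 1.367, -0.083], TCP at [0.248, 0.601, 0.292] pointing down, gripper open.
Joint ranges: [-2.61, 2.61], [-1.02, 2.33], [0.03, 2.71], [-1.35, 4.49], [0.32, 2.68], [-2.91, 2.91]. Speed limits (rad/s): [2.57, 2.57, 3.14, 3.14, 3.14, 3.14].

## Interface

Orientations are given as a unit quaternion [w, x, y, z].
In Python, from plant import env gives the robot as it stands. The module is installed in compiled form; this text tells all that it offers.
- The arm moves only by the shell command python3 -m creep 'ROWS' [FORCE]. ROWS is JSON, one flat list of numbers, 7 for each row, row after row: the finger opening in mm, from 0 to 95.1, then the shift along the tool's x, y, z in units of 30 mm (1.0 is 30 mm), then the turn, a rotation vector about the tool's x, y, z in units of 8 degrees (1.0 is 8 degrees). In form: [claw, x, y, z, ax, ay, az, claw, x, y, z, ax, ay, az, ...]. A call has 1 to 12 rows; each row is the pose to reach, as a shift and turn from the pose commanded when the call began, along the tool's axes at that moment; what a row does not reach only later rows make up. A row lasts 1/8 s, in which the tool goes at most 62.5 mm and 10.7 degrees, less where a joint would pass 70% of its speed; a pose out of reach is approached as far as the arm can. A call with a gripper value outside its range is refused whole. The fingers move at their own pace and stop on an object; FORCE is the grip in N (left out, the last holds). Time passes only in rows, so rows that repeat a pose let the fingers close. It gives the time, the measured TCP pose, the force, the opening and the grip force at its end, in the units of the state.
- env.observe(): the state, without advancing time (a new reading comes with each control period).
- env.read_camera(name): name is "scene" or "side" or "wrist"; returns a dict with "color" (420x560x3 uint8, blue, green, red), "camera_matrix" (3x3 intrinsics, pixels), "rvec" (rotation vector, rad) and "tvec" (3), from world to camera coordinates, as OpenCV has them; the wrist camera has in their place "T_tool_cam" (4x4, takes a point from camera to tool coordinates, whose origin is the TCP and whose axes are the flange's). Camera axes: x right, y down, z forward; pixel columns grow to the right and rows downward; lengths in m; the calibration is good to about 2 mm. A picture is of the moment at which its call begins: read the wrist's pose just before it. There is no depth.
- env.job_done(): hands the job in; it is judged then, once.
The state is a dict: "clock": time; "joints": joint angles; "joint_vel": joint speeds; "effort": joint torques, N m; "position": TCP position; "tcp_rot": TCP orientation; "force": force on the tool from outside, world axes, zero at the start; "moment": the same for the moment, N m; "finger_gap": finger opening in m; "grasp_force": force on a finger pad.
Only numpy, scipy, OpenCV 4.12 (cv2) and the standard library are available. Lean on these libraries where they do the work, as an engineer would, in place of code of your own. Each camera call takes 0.05 s, during which the arm holds its last target. There are 200 camera calls.

## Working session

There is one attempt and no reset: what is moved stays moved. The work goes in short steps, Python scripts to look and compute and a shell command to move; the robot and the scene stay as the last step left them, time stands still between calls to the robot, and variables do not carry over. Pictures are saved under pics/ and viewed, at most 10 in all, crops included, and the job is handed in when it is done.

```bash
mkdir -p pics; python3 - <<'E'
from plant import env
import cv2,json,numpy as np
s=env.observe();print(s)
for n in("scene","side","wrist"):
    r=env.read_camera(n);cv2.imwrite(f"pics/{n}0.png",r["color"])
    np.savez(f"{n}0.npz",**r)
    print(n,{k:np.round(v,4).tolist() for k,v in r.items() if k!="color"})
E
```

```text
{'clock': 0.0, 'joints': array([ 1.09639518e+00,  1.24495845e-01,  1.65169315e+00,  6.86587131e-06,
        1.36746627e+00, -8.26200914e-02]), 'joint_vel': array([-1.64621621e-05, -7.02865875e-05,  5.55696886e-04,  9.90814285e-05,
        2.35016384e-04, -1.18890370e-03]), 'effort': array([-9.25875829e-04, -4.17590761e+01, -3.59935570e+01,  7.75487535e-02,
        4.87958256e-02, -1.68733632e-04]), 'position': array([0.2480082 , 0.60030151, 0.29098154]), 'tcp_rot': array([-2.86762987e-04,  1.94640689e-01,  9.80874069e-01, -9.90642462e-04]), 'force': array([ 0.34394713,  0.77664119, -0.43076093]), 'moment': array([0.00376455, 0.04016766, 0.00156127]), 'grasp_force': 0.0, 'finger_gap': 0.09511598885160441}
scene {'camera_matrix': [[426.6872, 0.0, 276.8557], [0.0, 426.6872, 206.4749], [0.0, 0.0, 1.0]], 'rvec': [2.4377, 0.9893, -0.2812], 'tvec': [-0.3241, -0.3121, 1.5792]}
side {'camera_matrix': [[486.191, 0.0, 276.149], [0.0, 486.191, 204.5751], [0.0, 0.0, 1.0]], 'rvec': [2.1184, -0.3785, 0.2164], 'tvec': [-0.5196, 0.1351, 1.2506]}
wrist {'camera_matrix': [[290.913, 0.0, 280.7127], [0.0, 290.913, 211.4757], [0.0, 0.0, 1.0]], 'T_tool_cam': [[-0.0, -0.9702, -0.2425, 0.0676], [1.0, 0.0001, -0.0006, -0.0005], [0.0006, -0.2425, 0.9702, -0.0929], [0.0, 0.0, 0.0, 1.0]]}
```

View pics/scene0.png

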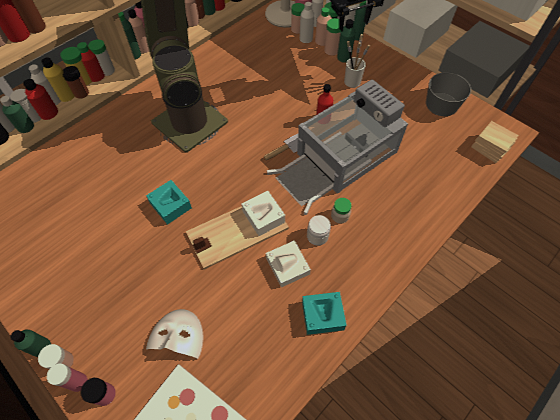

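View pics/side0.png

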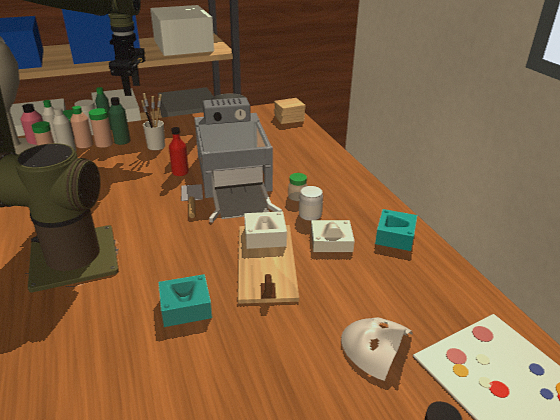

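The scene view shows the board with its handle at (201,243), the mould at (264,212), and the cabinet mouth near (305,165) with its rail tips at about (268,172) and (308,208). In the side view the handle is at (268,287) and the rail tips are at (213,217) and (281,208). I'll zoom in on both.

```bash
python3 - <<'E'
import cv2
a=cv2.imread("pics/scene0.png")[75:275,175:415];cv2.imwrite("pics/sc1.png",cv2.resize(a,None,fx=3,fy=3,interpolation=cv2.INTER_CUBIC))
a=cv2.imread("pics/side0.png")[90:310,170:330];cv2.imwrite("pics/sd1.png",cv2.resize(a,None,fx=2.7,fy=2.7,interpolation=cv2.INTER_CUBIC))
E
```

```text
(no output)
```

View pics/sc1.png

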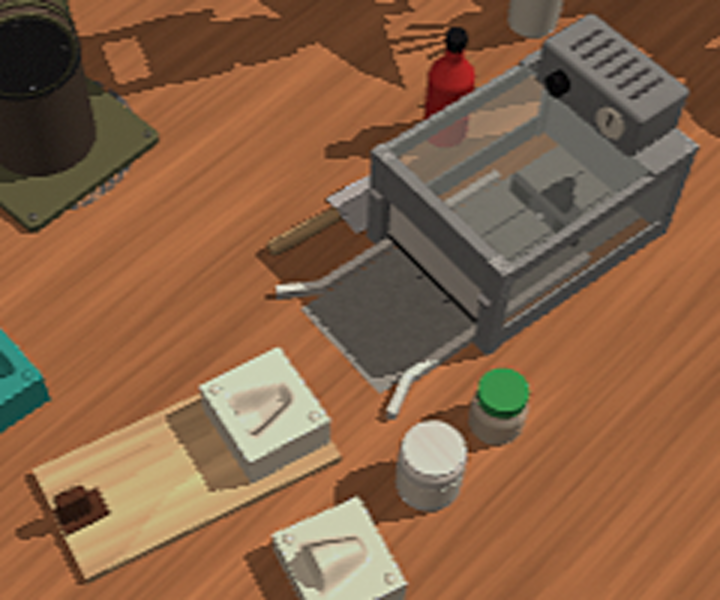

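View pics/sd1.png

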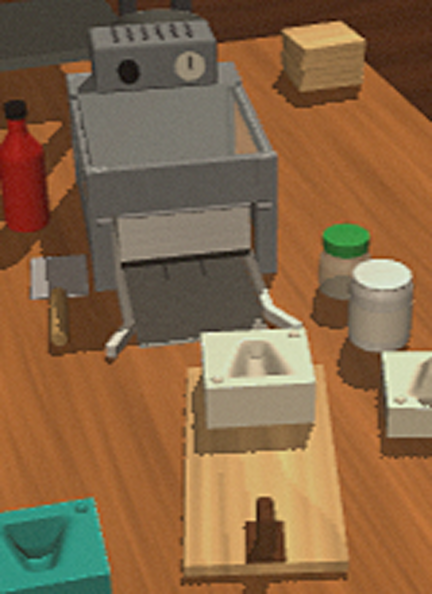

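Scene crop: board rear corners are at (33,470) and (85,572) and the nose-right corner is at (340,453). The cabinet roof's front corners are (373,152) and (500,268), the rear-right one is (695,147), and the rail tips are (272,292) and (392,412). I'll cast rays from these pixels.

```bash
cat > h.py <<'E'
import numpy as np,cv2
def ray(cam,uv):
    r=np.load(cam+"0.npz");R=cv2.Rodrigues(r["rvec"])[0];t=r["tvec"].ravel()
    d=R.T@np.linalg.inv(r["camera_matrix"])@[*uv,1];return -R.T@t,d
def onz(cam,uv,z):
    c,d=ray(cam,uv);return c+d*(z-c[2])/d[2]
E
python3 - <<'E'
from h import *
S=lambda x,y:(175+x/3,75+y/3)
D=lambda x,y:(170+x/2.7,90+y/2.7)
for n,c,p,z in [("bRL","scene",S(33,470),.012),("bRR","scene",S(84,572),.012),("bNR","scene",S(340,454),.012),
("bRL","side",D(184,568),.012),("bRR","side",D(347,568),.012),
("handletop","scene",S(75,497),.057),("handletop side","side",D(265,510),.057),
("roofFL","scene",S(373,152),.15),("roofFR","scene",S(500,268),.15),("roofRR","scene",S(695,147),.15),
("roofFL","side",D(88,174),.15),("roofFR","side",D(273,155),.15),
("tipL","scene",S(272,292),.014),("tipR","scene",S(392,412),.014),("entL","scene",S(318,288),.014),("entR","scene",S(420,368),.014),
("tipL","side",D(112,350),.014),("entL","side",D(129,318),.014),("entR","side",D(270,302),.014),("tipR","side",D(298,325),.014),
("baseFR","scene",S(488,350),0),("baseRR","scene",S(668,235),0)]:
    print(n,c,np.round(onz(c,p,z),4))
E
```

```text
bRL scene [ 0.352  -0.3027  0.012 ]
bRR scene [ 0.4771 -0.3404  0.012 ]
bNR scene [ 0.5683 -0.0669  0.012 ]
bRL side [ 0.3475 -0.3073  0.012 ]
bRR side [ 0.4766 -0.3544  0.012 ]
handletop scene [ 0.4295 -0.3021  0.057 ]
handletop side side [ 0.4191 -0.3099  0.057 ]
roofFL scene [0.3908 0.1682 0.15  ]
roofFR scene [0.5872 0.1442 0.15  ]
roofRR scene [0.6341 0.4127 0.15  ]
roofFL side [0.3866 0.1641 0.15  ]
roofFR side [0.5899 0.1405 0.15  ]
tipL scene [0.3715 0.0292 0.014 ]
tipR scene [0.5739 0.0075 0.014 ]
entL scene [0.4049 0.0692 0.014 ]
entR scene [0.5586 0.0696 0.014 ]
tipL side [0.3691 0.0254 0.014 ]
entL side [0.4014 0.0787 0.014 ]
entR side [0.5563 0.0571 0.014 ]
tipR side [0.569  0.0035 0.014 ]
baseFR scene [0.5919 0.1468 0.    ]
baseRR scene [0.6398 0.416  0.    ]
```

The cabinet's x axis is at about 82° and the board's at about 71.6°. The handle is near (0.42,-0.306). Next I'll fly to a viewpoint above the rails with the tool aligned.

```bash
python3 -m creep '[95,0,0,-2,0,0,0, 95,-14.5,-15.7,-2,0,0,10.7, 95,-14.5,-15.7,-2,0,0,10.7, 95,-14.5,-15.7,-2,0,0,10.7, 95,-14.5,-15.7,-2,0,0,10.7, 95,-14.5,-15.7,-2,0,0,10.7, 95,-14.5,-15.7,-2,0,0,10.7, 95,-14.5,-15.7,-2,0,0,10.7, 95,-14.5,-15.7,-2,0,0,10.7, 95,-14.5,-15.7,-2,0,0,10.7, 95,-14.5,-15.7,-2,0,0,10.7, 95,-14.5,-15.7,-2,0,0,10.7]'; python3 -m creep '[95,0,0,0,0,0,0,95,0,0,0,0,0,0]'
python3 - <<'E'
from plant import env
import cv2,numpy as np
s=env.observe();r=env.read_camera("wrist")
np.savez("w1.npz",pos=s["position"],q=s["tcp_rot"],**r)
cv2.imwrite("pics/w1.png",cv2.resize(r["color"],None,fx=1.4,fy=1.4,interpolation=cv2.INTER_CUBIC))
print(s["position"],s["tcp_rot"],s["joints"])
E
```

```text
clock: 1.65
position: [0.4708, -0.0035, 0.3518]
tcp_rot: [-0.0, 0.811, 0.586, -0.0]
force: [0.0, 0.2, -0.4]
finger_gap: 0.095
grasp_force: 0.0
clock: 1.9
position: [0.4701, 0.0006, 0.3521]
tcp_rot: [-0.0, 0.809, 0.588, 0.0]
force: [-0.0, 0.4, -0.0]
finger_gap: 0.0948
grasp_force: 0.0
[0.47008402 0.00056075 0.35212555] [-3.41628539e-04  8.08780644e-01  5.88110324e-01  3.00079267e-05] [-1.13327762e-01 -3.17853129e-01  1.96040609e+00  5.45565507e-04
  1.49945721e+00  1.99988679e-01]
```

View pics/w1.png

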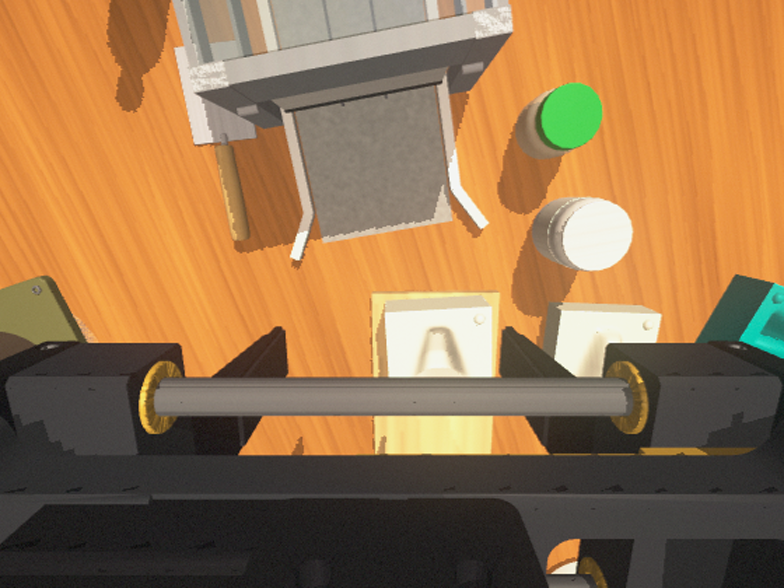

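The wrist view shows the rails from (290,110)/(445,85) to the bends at about (308,213)/(453,190), with the tips at (296,258)/(483,225). The board's nose corners are at (372,293) and (499,293). I'll zoom in for exact edges.

```bash
python3 - <<'E'
import numpy as np,cv2
a=np.load("w1.npz")["color"][55:220,190:365]
cv2.imwrite("pics/w1z.png",cv2.resize(a,None,fx=3.6,fy=3.6,interpolation=cv2.INTER_CUBIC))
E
```

```text
(no output)
```

View pics/w1z.png

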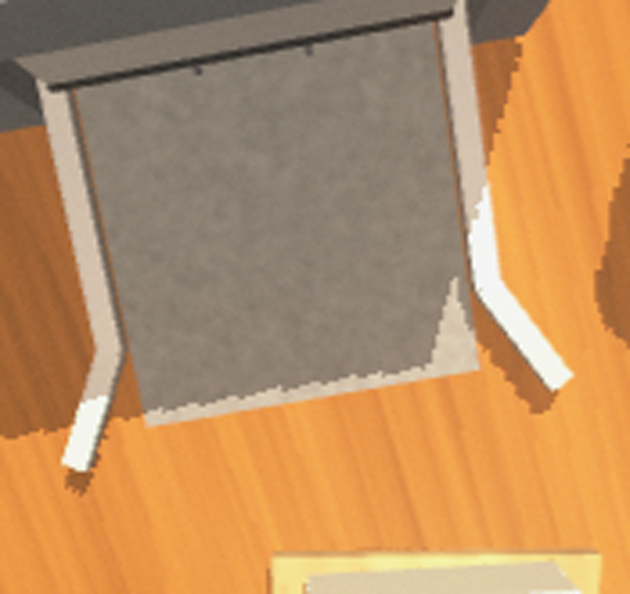

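The crop shows the rails' inner top edges: left from (71,90) to the bend at (121,348), right from (441,20) to (474,290). The tips are at (88,470) and (547,391), and the nose edge runs from (273,555) to (600,553).

```bash
cat >> h.py <<'E'
from scipy.spatial.transform import Rotation as Ro
def won(f,uv,z):
    r=np.load(f);Q=Ro.from_quat(np.roll(r["q"],-1)).as_matrix();T=r["T_tool_cam"]
    c=r["pos"]+Q@T[:3,3];d=Q@T[:3,:3]@np.linalg.inv(r["camera_matrix"])@[*uv,1]
    return c+d*(z-c[2])/d[2]
E
python3 - <<'E'
from h import *
W=lambda x,y:(190+(x+.5)/3.6-.5,55+(y+.5)/3.6-.5)
V=lambda x,y:((x+.5)/1.4-.5,(y+.5)/1.4-.5)
P={}
for n,p,z in [("L1",W(71,90),.014),("Lb",W(121,348),.014),("R1",W(441,20),.014),("Rb",W(474,290),.014),("Lt",W(88,470),.014),("Rt",W(547,391),.014),
 ("nL",W(273,555),.012),("nR",W(600,553),.012),("bl",V(374,455),.012),("br",V(491,455),.012),("roofL",V(193,92),.15),("roofR",V(510,36),.15),
 ("mFL",V(386,310),.06),("mFR",V(490,307),.06)]:
    P[n]=won("w1.npz",p,z);print(n,P[n].round(4))
ang=lambda a,b:np.degrees(np.arctan2(*(P[b]-P[a])[1::-1]))
print("rails",ang("Lb","L1"),ang("Rb","R1"),"bends",ang("Lb","Rb")+90,"tips",ang("Lt","Rt")+90,"roof",ang("roofL","roofR")+90)
print("board",ang("nL","nR")+90,ang("bl","nL"),ang("br","nR"))
print("gap",np.linalg.norm(P["Lb"]-P["Rb"]),np.linalg.norm(P["nL"]-P["nR"]))
m=(P["Lb"]+P["Rb"])/2;n=(P["nL"]+P["nR"])/2
print("entry",m,"nose",n,"tipmid",(P["Lt"]+P["Rt"])/2)
E
```

```text
L1 [0.422  0.1696 0.014 ]
Lb [0.4061 0.0735 0.014 ]
R1 [0.5631 0.1495 0.014 ]
Rb [0.5478 0.0514 0.014 ]
Lt [0.3755 0.0313 0.014 ]
Rt [0.5651 0.0039 0.014 ]
nL [ 0.4366 -0.0272  0.012 ]
nR [ 0.5691 -0.0692  0.012 ]
bl [ 0.3741 -0.2201  0.012 ]
br [ 0.5093 -0.2639  0.012 ]
roofL [0.3848 0.1682 0.15  ]
roofR [0.5929 0.1355 0.15  ]
mFL [ 0.4502 -0.038   0.06  ]
mFR [ 0.5482 -0.0666  0.06  ]
rails 80.5720161782286 81.14168155467152 bends 81.1241017124398 tips 81.79355591453712 roof 81.06912548923141
board 72.40306619843048 72.05212274761676 72.90643777038464
gap 0.14342929192745188 0.1389920983343424
entry [0.47692426 0.06243556 0.014     ] nose [ 0.50288523 -0.04817943  0.012     ] tipmid [0.47028952 0.01759503 0.014     ]
```

The readings agree: cabinet yaw 81.1° with the entry at (0.477,0.062), and board yaw 72.4° with the handle at (0.421,-0.306). Rotating the board about 8.7° around the handle lines it up almost exactly. Next: go over the handle and descend.

```bash
python3 -m creep '[95,-10.2,1.59,0,0,0,-0.05, 95,-10.2,1.59,0,0,0,-0.05, 95,-10.2,1.59,0,0,0,-0.05, 95,-10.2,1.59,0,0,0,-0.05, 95,-10.2,1.59,0,0,0,-0.05, 95,-10.2,1.59,0,0,0,-0.05, 95,-10.2,1.59,2,0,0,-0.05, 95,-10.2,1.59,4,0,0,-0.05, 95,-10.2,1.59,5,0,0,-0.05, 95,-10.2,1.59,5,0,0,-0.05]'
python3 - <<'E'
from plant import env
import cv2,numpy as np
s=env.observe();r=env.read_camera("wrist")
np.savez("w2.npz",pos=s["position"],q=s["tcp_rot"],**r)
cv2.imwrite("pics/w2.png",r["color"])
E
```

```text
clock: 3.2
position: [0.4205, -0.3032, 0.1994]
tcp_rot: [-0.003, 0.806, 0.591, -0.0]
force: [-0.0, -0.7, -0.5]
finger_gap: 0.0953
grasp_force: 0.0
```

View pics/w2.png

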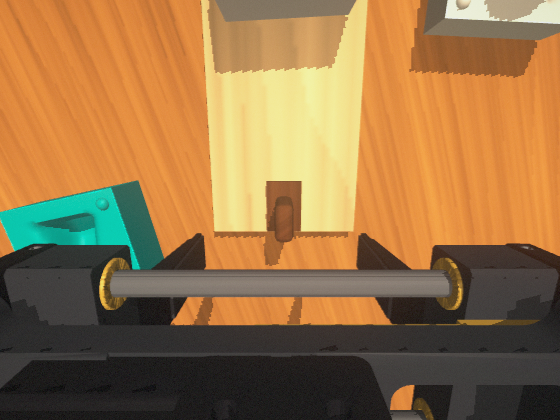

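The handle at (284,215) sits centred between the fingers, and the board's rear edge is at row 235, as expected. Now I'll lower and grip.

```bash
python3 - <<'E'
from h import *
for uv,z in [((266,181),.012),((300,181),.012),((214,233),.012),((353,233),.012),((277,240),.057),((293,240),.057),((278,203),.057)]: print(uv,won("w2.npz",uv,z).round(4))
E
python3 -m creep '[95,0,0,1,0,0,0, 95,0,0,2,0,0,0, 95,0,0,3.17,0,0,0, 95,0,0,3.17,0,0,0, 20,0,0,3.17,0,0,0, 10,0,0,3.17,0,0,0, 10,0,0,3.17,0,0,0, 10,0,0,3.17,0,0,0, 10,0,0,3.17,0,0,0, 10,0,0,3.17,0,0,0, 10,0,0,3.17,0,0,0, 10,0,0,3.17,0,0,0]' 8
```

```text
(266, 181) [ 0.4144 -0.2718  0.012 ]
(300, 181) [ 0.4458 -0.2817  0.012 ]
(214, 233) [ 0.3477 -0.3063  0.012 ]
(353, 233) [ 0.4818 -0.3483  0.012 ]
(277, 240) [ 0.4119 -0.3176  0.057 ]
(293, 240) [ 0.4249 -0.3217  0.057 ]
(278, 203) [ 0.4225 -0.287   0.057 ]
clock: 4.75
position: [0.4209, -0.3064, 0.1071]
tcp_rot: [-0.0, 0.807, 0.59, -0.0]
force: [0.0, 0.5, -0.3]
finger_gap: 0.0201
grasp_force: 0.0
```

```bash
python3 -m creep '[5,0,0,0,0,0,0,5,0,0,0,0,0,0,5,0,0,0,0,0,0,5,0,0,0,0,0,0]' 8; python3 -m creep '[5,0,0,0,0,0,0,5,0,0,0,0,0,0,5,0,0,0,0,0,0]' 55
```

```text
clock: 5.25
position: [0.421, -0.3064, 0.1071]
tcp_rot: [0.0, 0.807, 0.59, -0.0]
force: [0.0, -0.3, -1.3]
finger_gap: 0.0162
grasp_force: 8.0
clock: 5.62
position: [0.4209, -0.3064, 0.1071]
tcp_rot: [-0.0, 0.807, 0.59, -0.0]
force: [0.4, -0.8, -1.5]
finger_gap: 0.0157
grasp_force: 55.0
```

```bash
python3 -m creep '[5,-0.1,0.01,0,0,0,-0.02, 5,-0.3,0.03,0,0,0,-0.07, 5,-0.55,0.06,0,0,0,-0.14, 5,-0.8,0.1,0,0,0,-0.21, 5,-1.05,0.13,0,0,0,-0.28, 5,-1.3,0.16,0,0,0,-0.35, 5,-1.55,0.19,0,0,0,-0.42, 5,-1.75,0.22,0,0,0,-0.48, 5,-1.9,0.24,0,0,0,-0.53, 5,-1.98,0.25,0,0,0,-0.55, 5,-1.98,0.25,0,0,0,-0.55]'
python3 -c "
from plant import env
s=env.observe();print(s['moment'],s['force'],s['position'],s['tcp_rot'])"
```

```text
clock: 7.0
position: [0.41, -0.3657, 0.1071]
tcp_rot: [0.0, 0.784, 0.621, -0.0]
force: [0.9, 0.8, -1.7]
finger_gap: 0.0158
grasp_force: 55.0
[ 0.17894666 -0.09215927 -0.13038467] [ 0.87090943  0.76637083 -1.73587096] [ 0.40996975 -0.36567108  0.10710856] [ 2.85250534e-04  7.83911561e-01  6.20872339e-01 -3.49275690e-04]
```

```bash
python3 -m creep '[5,0.1,-0.01,0,0,0,-0.03, 5,0.35,-0.03,0,0,0,-0.1, 5,0.65,-0.05,0,0,0,-0.17, 5,0.95,-0.07,0,0,0,-0.24, 5,1.25,-0.09,0,0,0,-0.31, 5,1.55,-0.12,0,0,0,-0.38, 5,1.85,-0.14,0,0,0,-0.45, 5,2.15,-0.16,0,0,0,-0.5, 5,2.45,-0.185,0,0,0,-0.54, 5,2.75,-0.21,0,0,0,-0.54, 5,2.9,-0.22,0,0,0,-0.54, 5,2.99,-0.226,0,0,0,-0.54]'
python3 - <<'E'
from plant import env
import cv2,numpy as np
s=env.observe();r=env.read_camera("wrist");c=env.read_camera("scene")
np.savez("w3.npz",pos=s["position"],q=s["tcp_rot"],**r);np.savez("scene0.npz",**c)
cv2.imwrite("pics/w3.png",r["color"][:240]);
a=c["color"][75:275,175:415];b=r["color"][:230,140:400]
a=cv2.resize(a,None,fx=2.3,fy=2.3,interpolation=cv2.INTER_CUBIC);b=cv2.resize(b,(230*260//230,230))
cv2.imwrite("pics/c3.png",np.hstack([a[:460],cv2.copyMakeBorder(b[:,::1],0,230,0,0,cv2.BORDER_CONSTANT)[:, :240]]))
print(s['position'],2*np.degrees(np.arctan2(s['tcp_rot'][2],s['tcp_rot'][1])),s['moment'],s['force'])
E
```

```text
clock: 8.5
position: [0.424, -0.2761, 0.1071]
tcp_rot: [-0.0, 0.76, 0.65, -0.0]
force: [-1.4, -2.0, -2.4]
finger_gap: 0.0154
grasp_force: 55.0
[ 0.42403247 -0.27612494  0.10710888] 81.09889564756591 [-0.64537046  0.13750688  0.00779702] [-1.36754355 -1.97205468 -2.36855701]
```

View pics/c3.png

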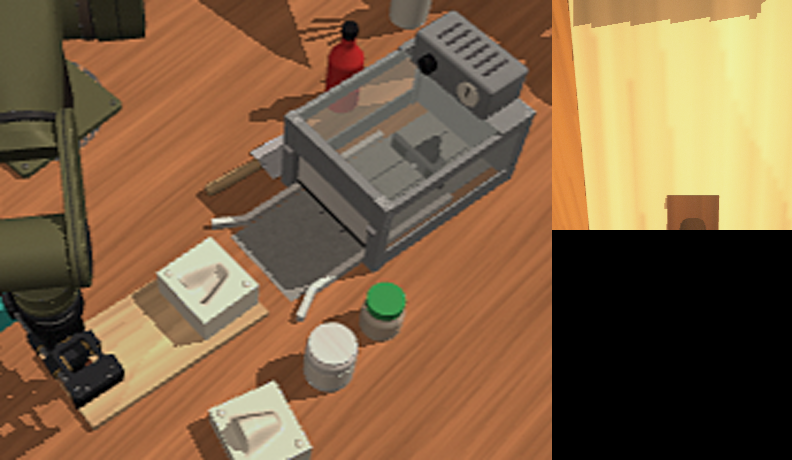

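The board now points between the rail tips. Its nose-right corner is at crop (268,307) and the tips are at (212,222) and (300,318). I'll check the board's yaw from its edges.

```bash
python3 - <<'E'
from h import *
E_=np.array([.477,.0624]);t=np.radians(81.1);u=np.array([np.cos(t),np.sin(t)]);v=np.array([-u[1],u[0]])
def pr(n,p): p=p[:2]-E_;print(n,"along %.4f lat %.4f"%(p@u,p@v))
S=lambda x,y:(175+x/2.3,75+y/2.3)
pr("nR",onz("scene",S(268,307),.012)); pr("rR",onz("scene",S(96,419),.012))
pr("tipR",onz("scene",S(302,317),.014));pr("tipL",onz("scene",S(210,222),.014))
im=np.load("w3.npz")["color"].astype(int)
# board = yellow: green high relative
for r in (60,100,140,180,220):
    g=im[r,:,1]-im[r,:,2]*0.75
    row=im[r]; m=(row[:,1]>0.75*row[:,2])&(row[:,2]>120); xs=np.flatnonzero(m&(np.arange(560)>120)&(np.arange(560)<420))
    print(r,xs.min(),xs.max()); pr("l",won("w3.npz",(xs.min(),r),.012)); pr("r",won("w3.npz",(xs.max()+1,r),.012))
E
```

```text
nR along -0.0657 lat -0.0649
rR along -0.3503 lat -0.0638
tipR along -0.0387 lat -0.1069
tipL along -0.0454 lat 0.1005
60 162 399
l along -0.2305 lat 0.0700
r along -0.2305 lat -0.0703
100 166 396
l along -0.2526 lat 0.0697
r along -0.2526 lat -0.0707
140 169 392
l along -0.2763 lat 0.0701
r along -0.2763 lat -0.0705
180 173 388
l along -0.3014 lat 0.0699
r along -0.3015 lat -0.0702
220 176 385
l along -0.3284 lat 0.0703
r along -0.3284 lat -0.0707
```

The board is aligned to within 1 mm (lateral ±70 mm). I'll loosen the grip a little for compliance and push in, watching the force.

```bash
python3 -m creep '[5,0.1,0,0,0,0,0, 5,0.3,0,0,0,0,0, 5,0.55,0,0,0,0,0, 5,0.8,0,0,0,0,0, 5,1.05,0,0,0,0,0, 5,1.3,0,0,0,0,0, 5,1.55,0,0,0,0,0, 5,1.8,0,0,0,0,0, 5,2.05,0,0,0,0,0, 5,2.3,0,0,0,0,0, 5,2.55,0,0,0,0,0, 5,2.8,0,0,0,0,0]' 35
python3 -c "
from plant import env
s=env.observe();print(s['moment'],s['force'],s['position'],s['tcp_rot'])"
```

```text
clock: 10.1
position: [0.4371, -0.1929, 0.1071]
tcp_rot: [-0.0, 0.76, 0.65, -0.0]
force: [-0.7, -2.7, -2.4]
finger_gap: 0.0159
grasp_force: 35.0
[-0.65008106  0.08127774 -0.04698532] [-0.65210388 -2.69461942 -2.35220937] [ 0.43714272 -0.19292569  0.10714726] [-5.08225843e-05  7.59990096e-01  6.49934652e-01 -1.74126574e-05]
```

```bash
python3 -m creep '[5,0.25,0,0,0,0,0, 5,0.5,0,0,0,0,0, 5,0.75,0,0,0,0,0, 5,1,0,0,0,0,0, 5,1.25,0,0,0,0,0, 5,1.5,0,0,0,0,0, 5,1.75,0,0,0,0,0, 5,2,0,0,0,0,0, 5,2.25,0,0,0,0,0, 5,2.5,0,0,0,0,0, 5,2.75,0,0,0,0,0, 5,3,0,0,0,0,0]'
python3 -c "
from plant import env
s=env.observe();print(s['moment'],s['force'],s['position'],s['tcp_rot'])"
```

```text
clock: 11.6
position: [0.4511, -0.1041, 0.1071]
tcp_rot: [-0.0, 0.76, 0.65, -0.0]
force: [-0.9, -3.5, -2.7]
finger_gap: 0.0161
grasp_force: 35.0
[-0.66897498  0.17890071 -0.02831925] [-0.89883412 -3.5046276  -2.68861531] [ 0.45108028 -0.10405626  0.10713932] [-1.51904053e-05  7.59972912e-01  6.49954741e-01 -8.90474347e-05]
```

```bash
python3 -m creep '[5,0.15,0,0,0,0,0, 5,0.3,0,0,0,0,0, 5,0.5,0,0,0,0,0, 5,0.75,0,0,0,0,0, 5,1,0,0,0,0,0, 5,1.25,0,0,0,0,0, 5,1.5,0,0,0,0,0, 5,1.75,0,0,0,0,0, 5,2,0,0,0,0,0, 5,2.25,0,0,0,0,0, 5,2.5,0,0,0,0,0, 5,2.7,0,0,0,0,0]'
python3 -m creep '[5,0.15,0,0,0,0,0, 5,0.35,0,0,0,0,0, 5,0.55,0,0,0,0,0, 5,0.75,0,0,0,0,0, 5,0.9,0,0,0,0,0, 5,1.05,0,0,0,0,0, 5,1.2,0,0,0,0,0, 5,1.35,0,0,0,0,0, 5,1.5,0,0,0,0,0, 5,1.6,0,0,0,0,0, 5,1.7,0,0,0,0,0, 5,1.7,0,0,0,0,0]'
python3 -c "
from plant import env
s=env.observe();print(s['moment'],s['force'],s['position'],s['tcp_rot'])"
```

```text
clock: 13.1
position: [0.4636, -0.024, 0.1071]
tcp_rot: [-0.0, 0.76, 0.65, -0.0]
force: [-0.9, -4.1, -2.8]
finger_gap: 0.016
grasp_force: 35.0
clock: 14.6
position: [0.4715, 0.0263, 0.1071]
tcp_rot: [-0.0, 0.76, 0.65, 0.0]
force: [-0.8, -1.3, -2.1]
finger_gap: 0.0157
grasp_force: 35.0
[-0.43163669  0.23396717  0.28026844] [-0.75383387 -1.25210954 -2.09683948] [0.47154578 0.02629014 0.1071134 ] [-2.82655301e-04  7.59971414e-01  6.49956388e-01  2.50335855e-04]
```

```bash
python3 -m creep '[5,0.1,0,0,0,0,0, 5,0.2,0,0,0,0,0, 5,0.3,0,0,0,0,0, 5,0.4,0,0,0,0,0, 5,0.5,0,0,0,0,0, 5,0.6,0,0,0,0,0, 5,0.66,0,0,0,0,0, 5,0.72,0,0,0,0,0, 5,0.76,0,0,0,0,0, 5,0.8,0,0,0,0,0]' 15
for i in 1 2 3; do python3 -m creep '[5,0.04,0,0,0,0,0, 5,0.08,0,0,0,0,0]' | egrep 'pos|force'; done
```

```text
clock: 15.85
position: [0.4753, 0.0496, 0.1072]
tcp_rot: [-0.0, 0.76, 0.65, -0.0]
force: [-0.5, -3.4, -2.4]
finger_gap: 0.016
grasp_force: 15.0
position: [0.4757, 0.052, 0.1072]
force: [-3.7, -3.0, -2.0]
grasp_force: 15.0
position: [0.4761, 0.0543, 0.1072]
force: [-1.4, -5.3, -2.2]
grasp_force: 15.0
position: [0.4764, 0.0566, 0.1072]
force: [-0.9, -5.6, -1.4]
grasp_force: 15.0
```

```bash
python3 -m creep '[5,0.03,0,0,0,0,0, 5,0.06,0,0,0,0,0]' | egrep 'pos|force:'; python3 -m creep '[5,0.03,0,0,0,0,0, 5,0.06,0,0,0,0,0]' | egrep 'pos|force:'
```

```text
position: [0.4766, 0.0584, 0.1072]
force: [-2.4, -5.1, -1.2]
grasp_force: 15.0
position: [0.4769, 0.0601, 0.1072]
force: [-1.3, -5.0, -1.7]
grasp_force: 15.0
```

```bash
python3 -m creep '[5,0.03,0,0,0,0,0]' | egrep 'pos|force:'; python3 -m creep '[5,0.03,0,0,0,0,0]' | egrep 'pos|force:'
```

```text
position: [0.477, 0.0607, 0.1072]
force: [-3.0, -8.1, -0.7]
grasp_force: 15.0
position: [0.4772, 0.061, 0.1073]
force: [-2.5, -12.1, -0.2]
grasp_force: 15.0
```

The force climbed sharply from about 5 N to 12 N, roughly 8 mm after the switch spring was first felt, so the board is home. Now release and lift away.

```bash
python3 -m creep '[5,0,0,0,0,0,0, 5,0,0,0,0,0,0, 20,0,0,0,0,0,0, 30,0,0,0,0,0,0, 50,0,0,0,0,0,0, 60,0,0,0,0,0,0, 60,0,0,0,0,0,0, 60,0,0,0,0,0,0]' 5; python3 -m creep '[60,0,0,-0.5,0,0,0, 60,0,0,-1.5,0,0,0, 60,0,0,-3,0,0,0, 60,0,0,-4.5,0,0,0, 60,-2,0,-6,0,0,0, 60,-4,0,-7,0,0,0, 60,-4,0,-7,0,0,0, 60,-4,0,-7,0,0,0]'
python3 - <<'E'
from plant import env
import cv2,numpy as np
s=env.observe();r=env.read_camera("wrist");c=env.read_camera("scene");d=env.read_camera("side")
np.savez("w4.npz",pos=s["position"],q=s["tcp_rot"],**r)
a=cv2.resize(c["color"][80:230,255:415],None,fx=2.4,fy=2.4,interpolation=cv2.INTER_CUBIC)
b=cv2.resize(r["color"][:270],None,fx=.7,fy=.7)
b=cv2.resize(r["color"][:240,100:460],(400,267))
h=max(a.shape[0],267);o=np.zeros((h,784,3),np.uint8);o[:a.shape[0],:384]=a;o[:267,384:]=b
cv2.imwrite("pics/f.png",o)
E
```

```text
clock: 18.35
position: [0.4772, 0.0621, 0.1072]
tcp_rot: [-0.0, 0.76, 0.65, 0.0]
force: [-0.3, 0.9, -0.1]
finger_gap: 0.0589
grasp_force: 0.0
clock: 19.35
position: [0.4586, -0.057, 0.3181]
tcp_rot: [0.001, 0.761, 0.649, 0.001]
force: [0.7, 0.2, -0.3]
finger_gap: 0.06
grasp_force: 0.0
```

View pics/f.png

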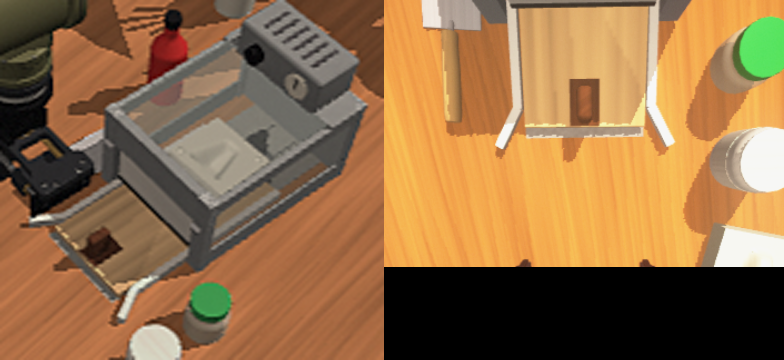

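The board is in, the mould sits up against the stop region, and the flap looks shut. As a cross-check I'll compare the stop's position in the initial picture with the nose now.

```bash
python3 - <<'E'
from h import *
E_=np.array([.477,.0624]);t=np.radians(81.1);u=np.array([np.cos(t),np.sin(t)]);v=np.array([-u[1],u[0]])
def pr(n,p): p=p[:2]-E_;print(n,"cab x %.4f lat %.4f"%(p@u-.1,p@v))
S=lambda x,y:(175+x/3,75+y/3)
pr("stopL",onz("scene",S(513,178),.028));pr("stopR",onz("scene",S(560,222),.028))
im=np.load("w4.npz")["color"]
c=lambda x,y:(100+(x-384)/1.111,y/1.111)
pr("rearL",won("w4.npz",c(527,127),.012));pr("rearR",won("w4.npz",c(642,127),.012))
cv2.imwrite("pics/st.png",cv2.resize(cv2.imread("pics/scene0.png")[110:160,320:400],None,fx=5,fy=5,interpolation=cv2.INTER_CUBIC))
cv2.imwrite("pics/st.png",np.vstack([cv2.imread("pics/st.png"),cv2.resize(cv2.imread("pics/f.png")[60:190,150:340],(400,274))]))
E
```

```text
stopL cab x 0.1687 lat 0.0525
stopR cab x 0.1681 lat -0.0295
rearL cab x -0.1224 lat 0.0666
rearR cab x -0.1227 lat -0.0685
```

View pics/st.png

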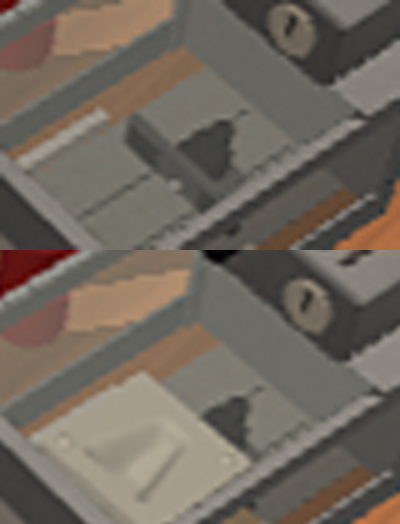

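The picture puts the stop face at 168.5 mm, the felt contact was at 168.6 mm, and the board's rear edge implies the nose is at about 167.5 mm. The three agree, so the board is home and I'm handing in.

```bash
python3 -c "
from plant import env
print(env.job_done())"
```

```text
the job is handed in; nothing more can be done
None
```

I pushed the board home against the end stop, let go and moved the arm clear, with the flap looking shut behind the mould, and handed the job in; no verdict came back, and I judged the fan switch pressed from the contact force and the board's position rather than reading it directly.

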